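Let the dipping boom down on its ratchet

TASK

Let the boom of the dipping stand down to the index tab on its curved rail: press the release lever's black thumb pad gently downward (never more than 15 N, and do not grip it) until the pawl is lifted clear of the toothed wheel, let the loaded drum turn back by itself, then let go in time for the pawl to drop into the teeth so that the boom stands locked as nearly level with the tab as the teeth allow. Do not push the boom, and leave the beaker, the brown bottle and the tape roll alone.

Things in the scene. Friction and masses are not known exactly. Their poses are not given: they have to be found in the camera images.
- dip_stand: dipping stand fixed to the worktop: aluminium base plate 150 x 290 x 12 mm, grey cheek plates. Origin under the plate (centre 5 mm to -y of it); front = -x side, with wheel, pawl, lever and boom; z up. Shaft along x at y -30, z 125 mm. Toothed wheel 100 mm across, 24 teeth 8 mm deep (0.262 rad each), at x -30 mm. Highest part: curved rail, z 245 mm, all at y below -15 mm
- lever: release lever (aluminium, black thumb pad); origin on the pivot it shares with the pawl, at the stand's y +38, z 171 mm; its y axis runs along the lever to the pad. Its set screw stands over the pawl's tail with a gap that differs from start to start. Let go, lever and pawl spring back by themselves
- pad_top (a point): centre of the top face of the black ribbed thumb pad (30 x 36 mm, 6 thick, level, about 185 mm over the worktop, 80 mm from the pivot; the lever's stem, 27 mm inward, is 5 mm higher). Pressed: 0 to 18 mm of free play (about 1 N), then it lifts the pawl (3 to 7 N, tooth grip included); after about 9 mm more the pawl is clear; 2 mm farther is a stiff stop (force climbs some 8 N per mm)
- pawl_nose (a point): nose of the pawl, at the top of the wheel. Height above the stand's underside: about 171 mm seated between the teeth, 178 mm or more clear of them, 180 mm at the stop
- drum (a joint): angle of drum, wheel and boom, rad: 0 = boom level, pointing to the stand's -y; positive = tip up. Its load (wound spring, boom weight) turns it down at 0.1 to 0.3 rad/s, damped, while the pawl is clear; once the pawl drops it runs on to the next tooth (up to 0.262 rad) and locks. It may need 3 s to rest on its first tooth at the start. Lower end -0.6
- index_tab (a joint): angle of the black index tab on its rail about the same shaft, counted like the drum's: the boom points straight at the tab when both are equal. The tab stays where it is set
- boom_tip (a point): free end of the slim aluminium dipping boom (100 mm from the shaft, in front of the wheel; it carries a round steel ballast)
- index_tip (a point): inner end of the index tab, 106 mm from the shaft, so 6 mm from boom_tip when the boom points at it
- beaker: bystander: clear beaker, 53 mm across, 67 mm high; origin under its centre
- brown_bottle: bystander: small brown bottle with screw cap, 45 mm across, 78 mm high; origin under its centre
- tape: bystander: roll of tape lying flat, 62 mm across, 18 mm high; origin under its centre

How it is judged (in metres and radians):
On the way:
1. the pawl is lifted clear of the teeth by pressing the release lever (contact force between lever and the fingers above 1 N and z of pawl_nose in the frame of dip_stand above 0.177 m), for 0.2 s.
At the end, for the whole second after the job is handed in: The boom tip stands within 21 mm of the index tab's inner end (that is within about 0.77 of a tooth of level with it), the pawl's nose is down between the teeth (not more than 2.5 mm above its seat), the drum is at rest on it (distance between boom_tip and index_tip below 0.021 m and z of pawl_nose in the frame of dip_stand below 0.1735 m and velocity of joint drum between -0.02 and 0.02 rad/s); the robot touches nothing.
It fails at once if the release lever pressed with more than 15 N (contact force between lever and the fingers above 15 N or contact force between lever and the arm above 15 N).
It fails at once if the boom, wheel or drum pushed by the robot (contact force between drum and the fingers above 1.5 N or contact force between drum and the arm above 1.5 N).
It fails at once if a bystander moved by more than 15 mm (distance of any of beaker, brown_bottle, tape from where it was at the start of the episode above 0.015 m).
It also fails if it takes over 45 s, if anything falls off the work surface, if the arm or the gripper's body presses on something with over 40 N, if the wrist force passes 120 N, or if a joint passes its speed limit or range.

ROBOT

A 6-joint arm with a two-finger parallel gripper is mounted at the origin on a cart in front of the work surface, level with it; the furniture and walls round the work are solid. World frame = base frame: x ahead of the robot, y to its left, z up, the work surface at z = 0. Lengths are in m, angles in degrees, forces in N, time in s.
With the tool pointing down it reaches from about 0.35 to 0.875 m from the base axis. Payload 4.2 kg.
Tool frame: the origin (TCP) lies midway between the tips of the shut fingers; the grasp point (between the pads) lies 19 mm behind it; z points along the fingers, y is the line along which they close (so a half turn about z gives the same grasp; the last joint's range is limited). The gripper opens to 87 mm and grips with 3 to 60 N. Pads are 19 mm wide; open, the fingers measure 117 mm over their backs; the gripper's body (75 mm by 190 mm) begins 51 mm behind the grasp point.
Start: joints at [-61.158, 22.042, 0.453, 0, -68.411, -14.817], TCP at [0.151, -0.606, 0.223] pointing down, gripper open.
Joint ranges: [-179.83, 179.83], [-69.29, 118.12], [-61.27, 80.66], [-181.25, 117.63], [-171.15, -9.14], [-177.46, 177.46]. Speed limits (degrees/s): [159.86, 159.86, 180, 180, 180, 180].

INTERFACE

Orientations are given as a 3x3 rotation matrix whose columns are the frame's x, y, z axes.
In Python, from station import sense, capture, finish_job, silhouettes, landmark_of gives the robot as it stands.
- The arm moves only by the tool step_arm, never from a script. Its arguments are lists of equal length, an entry for each row: "linear": the shift along the tool's x, y, z in mm, a list of three; "delta_rot": the turn, a rotation vector about the tool's x, y, z in rad, a list of three; "grip": the finger opening in mm, from 0 to 87. A call has 1 to 10 rows; each row shifts and turns the commanded pose from where the row before left it, along the tool's axes as they then stand; what a row does not reach is not made up. A row lasts 1/8 s, in which the tool goes at most 62.5 mm and 10.7 degrees, less where a joint would pass 70% of its speed; a pose out of reach is approached as far as the arm can. A call with a gripper value outside its range is refused whole. The fingers move at their own pace and stop on an object; the grip force is fixed at half the most. Time passes only in rows, so rows that do not move let the fingers close. It gives the time, the measured TCP pose, the force, the opening and the grip force at its end, in the units of the state.
- sense(): the state, without advancing time (a new reading comes with each control period).
- capture(name): name is "side" or "top" or "wrist"; returns a dict with "img" (420x560x3 uint8, red, green, blue), "fx", "fy", "cx", "cy" (pixels), "world_to_cam" (4x4, takes a point from world to camera coordinates); the wrist camera has in their place "mount" (4x4, takes a point from camera to tool coordinates, whose origin is the TCP and whose axes are the flange's). Camera axes: x right, y up, looking along -z (the intrinsics and any distortion apply to the point x, -y, -z); pixel columns grow to the right and rows downward; lengths in m; the calibration is good to about 2 mm. A picture is of the moment at which its call begins: read the wrist's pose just before it. There is no depth.
- finish_job(): hands the job in; it is judged then, once.
Trained networks look in the newest picture that a camera, given by its name, has taken for a name from the list of things; names that differ only in an ending like _2 or _b are one class to them, and where a whole thing is asked for, a point or a joint stands for the part that bears it (a point fixed in the world has none). Each returns a list of dicts, best first, with "score" (0 to 1); they miss things now and then, are a little off and sometimes report something else, mostly with a low value. They report only what shows in the picture. A call takes as long as a camera call.
- silhouettes(camera, label): "mask" (420x560 bool, what is visible of it) and "point" ([column, row] in pixels, amid what is visible of it).
- landmark_of(camera, label): "point" ([column, row] in pixels: a listed point, or the origin of a listed thing).
The state is a dict: "time_s": time; "joints": joint angles; "joint_velocities": joint speeds; "effort": joint torques, N m; "tcp_pos": TCP position; "ee_rot": TCP orientation; "wrist_force": force on the tool from outside, world axes, zero at the start; "moment": the same for the moment, N m; "gripper_width": opening from 0.0 (shut) to 1.0 (fully open); "gripper_force": force on a finger pad.
Only numpy, scipy, OpenCV 4.12 (cv2) and the standard library are available. Lean on these libraries where they do the work, as an engineer would, in place of code of your own. Each camera call takes 0.05 s, during which the arm holds its last target. There are 200 camera calls.

## Working session

There is one attempt and no reset: what is moved stays moved. The work goes in short steps, Python scripts to look and compute and a tool call to move; the robot and the scene stay as the last step left them, time stands still between calls to the robot, and variables do not carry over. Pictures are saved under pics/ and viewed, at most 10 in all, crops included, and the job is handed in when it is done.

Besides the shell and the picture viewer there is one more tool, called after ">>>" by a JSON object that holds its "api" and its "payload", one argument or row to a line. step_arm: Moves the arm, as the interface text tells. Its arguments: {"type":"object","properties":{"linear":{"type":"array"},"delta_rot":{"type":"array"},"grip":{"type":"array"}},"required":["linear","delta_rot","grip"]}

```bash
mkdir -p pics
cat > h.py <<'E'
import numpy as np, cv2
from scipy.optimize import least_squares
from station import sense, capture, finish_job, silhouettes, landmark_of
def cap(n):
    c=capture(n)
    if n=="wrist":
        pass
    return c
def proj(c,P):
    p=c["world_to_cam"]@np.append(P,1); return np.array([c["cx"]+c["fx"]*p[0]/-p[2], c["cy"]-c["fy"]*p[1]/-p[2]])
def tri(obs,x0=(0.5,0,0.1)):
    f=lambda P: np.concatenate([proj(c,P)-uv for c,uv in obs])
    r=least_squares(f,x0); return r.x, np.abs(r.fun).max()
def onz(c,uv,z):
    r=least_squares(lambda q: proj(c,[q[0],q[1],z])-uv,[0.5,0]); return r.x
E
python3 - <<'E'
from h import *
s=sense(); print(s)
C={n:capture(n) for n in("side","top")}
print([k for k in C["side"]])
for n in C: cv2.imwrite(f"pics/{n}0.png",C[n]["img"][:,:,::-1])
for l in["dip_stand","lever","pad_top","pawl_nose","boom_tip","index_tip","beaker","brown_bottle","tape","drum"]:
    o=[]
    for n in C:
        r=landmark_of(n,l) if l!="drum" else []
        if r:
            print(l,n,np.round(r[0]["point"],1),round(r[0]["score"],2)); o.append((C[n],np.array(r[0]["point"])))
    if len(o)==2: print("   ",tri(o))
E
```

```text
{'time_s': 0.0, 'joints': array([-6.11570116e+01,  2.20928365e+01,  3.80588125e-01, -3.03284197e-02,
       -6.84096597e+01, -1.48186095e+01]), 'joint_velocities': array([ 0.06050357,  0.00593146,  0.00756939, -0.00826321, -0.06505382,
        0.03941109]), 'effort': array([ 1.33587979e-03, -3.90665603e+01,  1.87409985e+01,  4.21978354e+00,
        1.11478884e-02, -1.79021176e-04]), 'tcp_pos': array([ 0.151366  , -0.60578514,  0.22143978]), 'ee_rot': array([[-9.70239992e-01, -2.42144594e-01, -5.95266751e-04],
       [-2.42145315e-01,  9.70237719e-01,  2.10113992e-03],
       [ 6.87705820e-05,  2.18275104e-03, -9.99997615e-01]]), 'wrist_force': array([-0.95127304, -0.10135274, -0.55987836]), 'moment': array([-0.02665227, -0.00369071, -0.02712947]), 'gripper_force': 0.0, 'gripper_width': 0.9976770230570827}
['img', 'fx', 'fy', 'cx', 'cy', 'world_to_cam']
dip_stand side [279.9 278.8] 0.8
dip_stand top [322.  242.8] 0.66
    (array([ 0.57336053, -0.16922619,  0.01089805]), np.float64(0.8509537231784918))
lever side [273.8 220.1] 0.65
lever top [314.  244.1] 0.81
    (array([ 0.5665176 , 
[... 284 characters left out ...]
top [361.  261.6] 0.6
    (array([ 0.52010176, -0.25168019,  0.20981586]), np.float64(1.2798961889878342))
index_tip side [279.2 274.3] 0.42
index_tip top [371.6 263.1] 0.41
    (array([ 0.52027582, -0.29961701,  0.1052304 ]), np.float64(0.918705407095274))
beaker side [274.1 350.9] 0.64
beaker top [412.1 281.2] 0.78
    (array([ 0.46199684, -0.43674104,  0.00259622]), np.float64(1.1106076917536143))
brown_bottle side [210.9 222.8] 0.66
brown_bottle top [171.4 257.7] 0.82
    (array([ 0.5069281 ,  0.27862098, -0.00547079]), np.float64(2.8340390930505066))
tape side [321.2 236.8] 0.44
tape top [255.2 169.2] 0.61
    (array([0.78801645, 0.03409672, 0.00885433]), np.float64(1.5644347294888235))
```

Run:
```python
import cv2
a=cv2.imread("pics/side0.png")[150:360,150:430];b=cv2.imread("pics/top0.png")[150:360,150:430]
cv2.imwrite("pics/v1.png",cv2.resize(a,(800,600),interpolation=2));cv2.imwrite("pics/v2.png",cv2.resize(b,(800,600),interpolation=2))
```

```text
(no output)
```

View pics/v1.png

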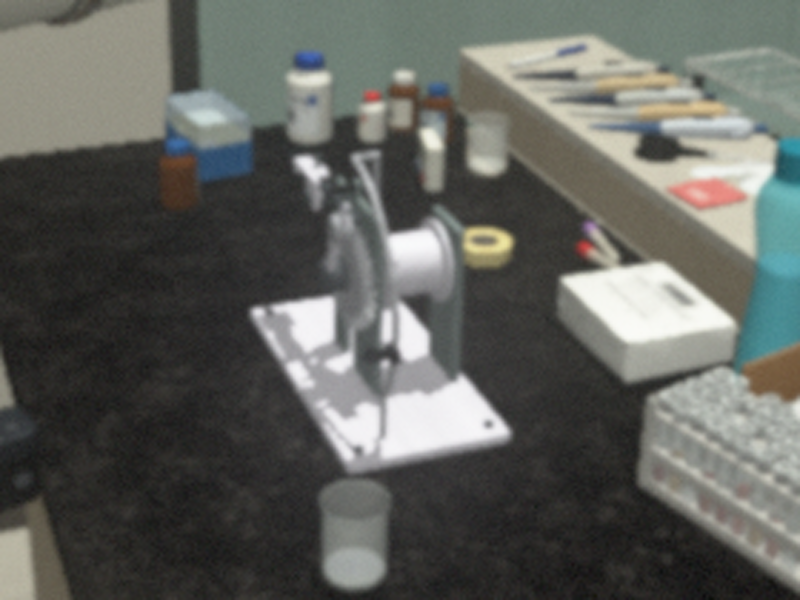

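View pics/v2.png

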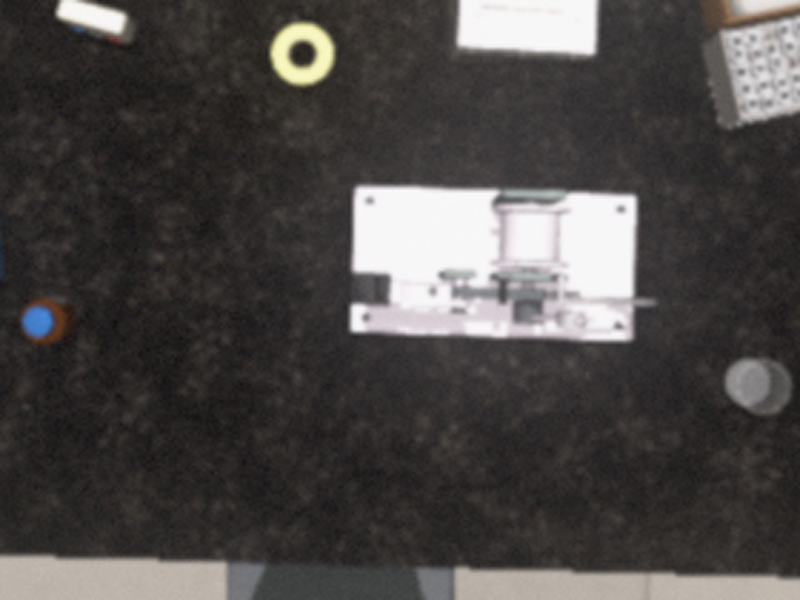

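The side view shows the stand with the pad at the far end (crop 305,165) and the black tab low, near (383,353). In the top view the pad is the dark square at crop (371,288), and the boom and ballast are near (572,318). Next I'll fit the stand's yaw and the angles.

```bash
cat >> h.py <<'E'
def R2(yaw):
    c,s=np.cos(yaw),np.sin(yaw); return np.array([[c,-s,0],[s,c,0],[0,0,1]])
def stand(px,py,yaw,p): return np.array([px,py,0])+R2(yaw)@np.array(p)
def angs(C,S,label,r):
    o=[]
    for n in C:
        q=landmark_of(n,label)
        if q: o.append((n,np.array(q[0]["point"]),q[0]["score"]))
    if not o: return None
    def f(v):
        P=stand(*S,[v[1],-.03-r*np.cos(v[0]),.125+r*np.sin(v[0])])
        return np.concatenate([proj(C[n],P)-uv for n,uv,_ in o]+[[ (v[1]+.052)/.004]])
    s=least_squares(f,[.4 if label=="boom_tip" else -.1,-.052])
    return s.x.round(4),s.fun.round(1)
E
python3 - <<'E'
from h import *
C={n:capture(n) for n in("side","top")}
cor=np.array([(355,187),(636,194),(632,340),(351,330)])*.35+150
m=[(.075,.140),(.075,-.150),(-.075,-.150),(-.075,.140)]
L=[onz(C["top"],u,.012) for u in cor]; print(np.round(L,4))
c2=np.array([(350,468),(510,435)])*.35+150
L2=[onz(C["side"],u,.012) for u in c2]; print("side corners (-x,-y),(+x,-y)",np.round(L2,4))
f=lambda v:np.concatenate([stand(*v,(a,b,.012))[:2]-l for (a,b),l in zip(m,L)])
r=least_squares(f,[.57,-.17,0]);S=r.x;print("S",S.round(4),np.abs(r.fun).max())
np.save("S.npy",S)
for _ in range(3):
    C={n:capture(n) for n in("side","top")}
    print(angs(C,S,"boom_tip",.1),angs(C,S,"index_tip",.106))
print("pivot",stand(*S,(-.03,.038,.171)))
print("pad from top",onz(C["top"],np.array([371,288])*.35+150,.185))
print("pad side", onz(C["side"],np.array([253.1,205.7]),.185))
for n in C: print(n,[ (q["point"],q["score"]) for q in landmark_of(n,"pad_top")])
E
```

```text
[[ 0.6474 -0.0252]
 [ 0.6487 -0.316 ]
 [ 0.4981 -0.3147]
 [ 0.5001 -0.0256]]
side corners (-x,-y),(+x,-y) [[ 0.5001 -0.3177]
 [ 0.6472 -0.3173]]
S [ 0.5736 -0.1654 -0.0018] 0.0014046659282538343
(array([ 1.0816, -0.0527]), array([-0.6,  2.9, -2.7, -1.2, -0.2])) (array([ 0.9556, -0.049 ]), array([ -2. ,   9. , -10.6,  -3.1,   0.7]))
(array([ 1.1218, -0.0507]), array([-1.2,  2.2, -1.6, -1.4,  0.3])) (array([-0.1064, -0.0545]), array([ 2.1,  0.8,  2.2,  1.7, -0.6]))
(array([ 1.0544, -0.0526]), array([ 0.1,  2.5, -2.7, -0.4, -0.2])) (array([-0.1235, -0.0562]), array([ 1.6, -0.4, -1.7,  1. , -1.1]))
pivot [ 0.54364664 -0.12730694  0.171     ]
pad from top [ 0.54457943 -0.04684316]
pad side [ 0.53653213 -0.06213242]
side [([253.8, 203.3], 0.44)]
top [([281.0, 250.8], 0.71), ([313.2, 240.2], 0.69)]
```

>>> {"api": "step_arm", "payload": {
  "linear": [
    [0, 0, -11],
    [0, 0, -11],
    [0, 0, -11],
    [0, 0, -11],
    [0, 0, -11],
    [0, 0, -11],
    [0, 0, -11],
    [0, 0, -11]
  ],
  "delta_rot": [
    [0, 0, -0.166],
    [0, 0, -0.166],
    [0, 0, -0.166],
    [0, 0, -0.166],
    [0, 0, -0.166],
    [0, 0, -0.166],
    [0, 0, -0.166],
    [0, 0, -0.166]
  ],
  "grip": [0, 0, 0, 0, 0, 0, 0, 0]
}}

```text
time_s: 3.1
tcp_pos: [0.1515, -0.6063, 0.3109]
ee_rot: [[0.007, -1.0, 0.0], [-1.0, -0.007, -0.0], [0.0, -0.0, -1.0]]
wrist_force: [-0.8, 0.0, 0.1]
gripper_width: 0.172
gripper_force: 0.0
```

>>> {"api": "step_arm", "payload": {
  "linear": [
    [-40, -28, 0],
    [-40, -28, 0],
    [-40, -28, 0],
    [-40, -28, 0],
    [-40, -28, 0],
    [-40, -28, 0],
    [-40, -28, 0],
    [-40, -28, 0],
    [-40, -28, 0],
    [-40, -28, 0]
  ],
  "delta_rot": [
    [0, 0, 0],
    [0, 0, 0],
    [0, 0, 0],
    [0, 0, 0],
    [0, 0, 0],
    [0, 0, 0],
    [0, 0, 0],
    [0, 0, 0],
    [0, 0, 0],
    [0, 0, 0]
  ],
  "grip": [0, 0, 0, 0, 0, 0, 0, 0, 0, 0]
}}

```text
time_s: 4.35
tcp_pos: [0.4314, -0.2043, 0.3109]
ee_rot: [[0.002, -1.0, 0.001], [-1.0, -0.002, -0.0], [0.0, -0.001, -1.0]]
wrist_force: [0.4, -0.5, -0.7]
gripper_width: 0.002
gripper_force: 0.0
```

>>> {"api": "step_arm", "payload": {
  "linear": [
    [-40, -28, 0],
    [-40, -28, 0],
    [-40, -28, 0],
    [-40, -27, 0],
    [0, 0, 0]
  ],
  "delta_rot": [
    [0, 0, 0],
    [0, 0, 0],
    [0, 0, 0],
    [0, 0, 0],
    [0, 0, 0]
  ],
  "grip": [0, 0, 0, 0, 0]
}}

```text
time_s: 4.97
tcp_pos: [0.5427, -0.0432, 0.3097]
ee_rot: [[0.006, -1.0, -0.001], [-1.0, -0.006, 0.0], [-0.0, 0.001, -1.0]]
wrist_force: [0.2, 0.4, 0.1]
gripper_width: 0.006
gripper_force: 0.0
```

Run:
```python
from h import *
S=np.load("S.npy")
s=sense(); w=capture("wrist")
T=np.eye(4);T[:3,:3]=s["ee_rot"];T[:3,3]=s["tcp_pos"]
w["world_to_cam"]=np.linalg.inv(T@w["mount"])
cv2.imwrite("pics/w.png",w["img"][:,:,::-1])
for l,z in(("pad_top",.185),("lever",.171),("pawl_nose",.171)):
  for q in landmark_of("wrist",l): print(l,np.round(q["point"]),q["score"],onz(w,q["point"],z))
for q in silhouettes("wrist","pad_top"): print("sil",q["point"],q["score"])
for _ in range(5):
    C={n:capture(n) for n in("side","top")}
    print(angs(C,S,"boom_tip",.1),angs(C,S,"index_tip",.106))
cv2.imwrite("pics/v3.png",cv2.resize(C["side"]["img"][190:300,200:347,::-1],(800,600),interpolation=2))
```

```text
pad_top [279. 192.] 0.57 [ 0.54598172 -0.04605812]
sil [280.6, 157.2] 0.87
(array([ 1.022 , -0.0484]), array([ 0.6,  2. , -2.5,  0.9,  0.9])) (array([-0.1356, -0.0551]), array([ 0.3, -0.1, -0.4, -0.2, -0.8]))
(array([ 1.0671, -0.0506]), array([-0.5,  3.9, -3.8, -1. ,  0.3])) (array([ 1.4419, -0.0374]), array([  0.6, -15.9,   7.7,   5.1,   3.7]))
(array([ 1.0677, -0.051 ]), array([-1.5,  1.7, -1.2, -1.6,  0.2])) (array([-0.1334, -0.0553]), array([ 2. ,  0.4,  0.6,  1.6, -0.8]))
(array([ 0.9529, -0.0515]), array([ 0.4,  1.5, -2.1,  0.2,  0.1])) (array([-0.1222, -0.0518]), array([-1.5,  0. ,  0.6, -1.6,  0. ]))
(array([ 1.0706, -0.0501]), array([-0.2,  2.7, -2.7, -0.4,  0.5])) (array([-0.1704, -0.0508]), array([-0.2,  0.4,  1.1, -0. ,  0.3]))
```

View pics/w.png

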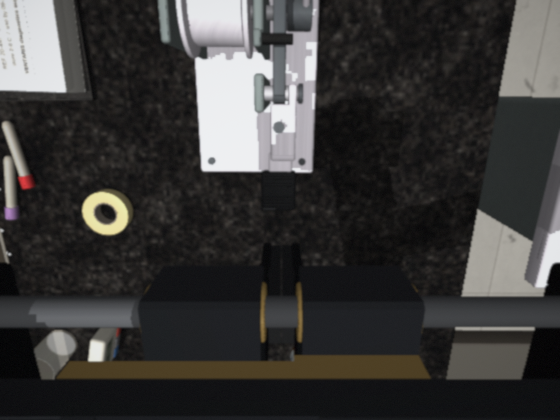

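View pics/v3.png

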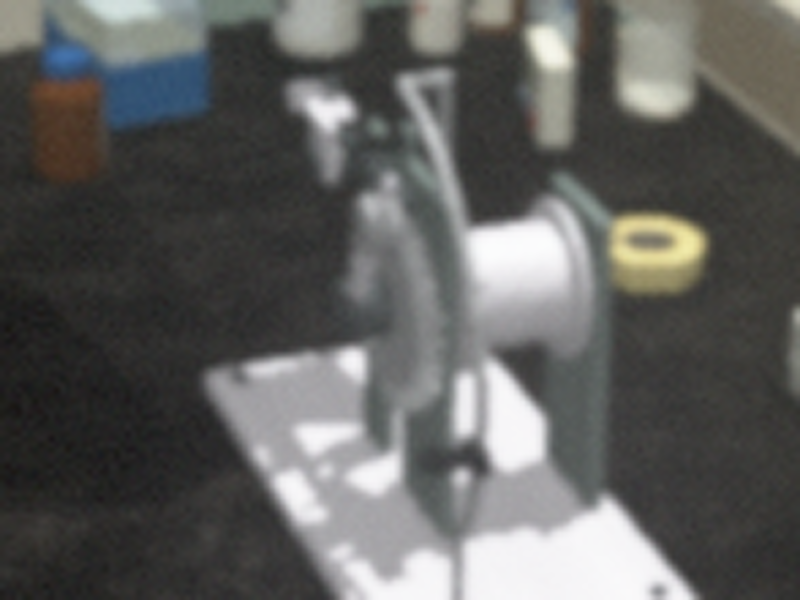

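The wrist view shows the pad at about (279,192), at world (0.545, -0.046). That agrees with the pivot plus 80 mm. Descending now.

>>> {"api": "step_arm", "payload": {
  "linear": [
    [2, -2, 40],
    [0, 0, 50],
    [0, 0, 20],
    [0, 0, 4],
    [0, 0, 0]
  ],
  "delta_rot": [
    [0, 0, 0],
    [0, 0, 0],
    [0, 0, 0],
    [0, 0, 0],
    [0, 0, 0]
  ],
  "grip": [0, 0, 0, 0, 0]
}}

```text
time_s: 7.35
tcp_pos: [0.544, -0.0476, 0.1973]
ee_rot: [[0.002, -1.0, 0.001], [-1.0, -0.002, -0.0], [0.0, -0.001, -1.0]]
wrist_force: [0.6, -0.7, 0.2]
gripper_width: 0.008
gripper_force: 0.0
```

>>> {"api": "step_arm", "payload": {
  "linear": [
    [0, 0, 2],
    [0, 0, 2]
  ],
  "delta_rot": [
    [0, 0, 0],
    [0, 0, 0]
  ],
  "grip": [0, 0]
}}

```text
time_s: 7.6
tcp_pos: [0.5438, -0.0475, 0.1934]
ee_rot: [[0.002, -1.0, 0.002], [-1.0, -0.002, 0.0], [-0.0, -0.002, -1.0]]
wrist_force: [0.4, -0.3, -0.0]
gripper_width: 0.008
gripper_force: 0.0
```

>>> {"api": "step_arm", "payload": {
  "linear": [
    [0, 0, 2],
    [0, 0, 2]
  ],
  "delta_rot": [
    [0, 0, 0],
    [0, 0, 0]
  ],
  "grip": [0, 0]
}}

```text
time_s: 7.85
tcp_pos: [0.5434, -0.0476, 0.1886]
ee_rot: [[0.002, -1.0, 0.0], [-1.0, -0.002, 0.0], [-0.0, -0.0, -1.0]]
wrist_force: [-0.3, -0.3, 0.0]
gripper_width: 0.002
gripper_force: 0.0
```

>>> {"api": "step_arm", "payload": {
  "linear": [
    [0, 0, 2],
    [0, 0, 0]
  ],
  "delta_rot": [
    [0, 0, 0],
    [0, 0, 0]
  ],
  "grip": [0, 0]
}}

```text
time_s: 8.1
tcp_pos: [0.5433, -0.0476, 0.1863]
ee_rot: [[0.002, -1.0, -0.001], [-1.0, -0.002, -0.0], [0.0, 0.001, -1.0]]
wrist_force: [-0.8, 0.2, -0.7]
gripper_width: 0.005
gripper_force: 0.0
```

>>> {"api": "step_arm", "payload": {
  "linear": [
    [0, 0, 1.5],
    [0, 0, 1.5]
  ],
  "delta_rot": [
    [0, 0, 0],
    [0, 0, 0]
  ],
  "grip": [0, 0]
}}

```text
time_s: 8.35
tcp_pos: [0.5435, -0.0475, 0.1836]
ee_rot: [[0.002, -1.0, 0.0], [-1.0, -0.002, 0.0], [-0.0, -0.0, -1.0]]
wrist_force: [-0.5, -0.6, 0.9]
gripper_width: 0.004
gripper_force: 0.2
```

>>> {"api": "step_arm", "payload": {
  "linear": [
    [0, 0, 1.5],
    [0, 0, 1.5]
  ],
  "delta_rot": [
    [0, 0, 0],
    [0, 0, 0]
  ],
  "grip": [0, 0]
}}

```text
time_s: 8.6
tcp_pos: [0.5435, -0.0474, 0.1806]
ee_rot: [[0.002, -1.0, 0.0], [-1.0, -0.002, 0.0], [-0.0, -0.0, -1.0]]
wrist_force: [-0.8, 1.7, 2.9]
gripper_width: 0.005
gripper_force: 1.0
```

>>> {"api": "step_arm", "payload": {
  "linear": [
    [0, 0, 1.5],
    [0, 0, 1.5]
  ],
  "delta_rot": [
    [0, 0, 0],
    [0, 0, 0]
  ],
  "grip": [0, 0]
}}

```text
time_s: 8.85
tcp_pos: [0.5436, -0.0473, 0.1781]
ee_rot: [[0.002, -1.0, 0.001], [-1.0, -0.002, 0.0], [-0.0, -0.001, -1.0]]
wrist_force: [-1.4, 3.2, 5.6]
gripper_width: 0.008
gripper_force: 2.9
```

>>> {"api": "step_arm", "payload": {
  "linear": [
    [0, 0, 1],
    [0, 0, 1]
  ],
  "delta_rot": [
    [0, 0, 0],
    [0, 0, 0]
  ],
  "grip": [0, 0]
}}

```text
time_s: 9.1
tcp_pos: [0.5436, -0.0472, 0.1764]
ee_rot: [[0.002, -1.0, 0.001], [-1.0, -0.002, 0.0], [-0.0, -0.001, -1.0]]
wrist_force: [-1.8, 4.0, 7.6]
gripper_width: 0.004
gripper_force: 3.4
```

>>> {"api": "step_arm", "payload": {
  "linear": [
    [0, 0, 1],
    [0, 0, 1]
  ],
  "delta_rot": [
    [0, 0, 0],
    [0, 0, 0]
  ],
  "grip": [0, 0]
}}

```text
time_s: 9.35
tcp_pos: [0.5436, -0.0471, 0.1745]
ee_rot: [[0.002, -1.0, 0.001], [-1.0, -0.002, 0.001], [-0.001, -0.001, -1.0]]
wrist_force: [-2.4, 3.9, 6.9]
gripper_width: 0.005
gripper_force: 3.6
```

```bash
cat > a.py <<'E'
from h import *
import sys
S=np.load("S.npy")
for _ in range(int(sys.argv[1])):
    C={n:capture(n) for n in("side","top")}
    r=angs(C,S,"boom_tip",.1); s=sense()
    print(round(s["time_s"],2),r,s["wrist_force"].round(1),s["tcp_pos"][2].round(4),[np.round(q["point"],1) for q in landmark_of("side","pawl_nose")[:1]])
E
python3 a.py 1
```

```text
9.55 (array([ 1.0856, -0.0476]), array([-0.4,  2.9, -2.8, -0.2,  1.1])) [-2.8  4.3  6.3] 0.1744 []
```

>>> {"api": "step_arm", "payload": {
  "linear": [
    [0, 0, 1],
    [0, 0, 0]
  ],
  "delta_rot": [
    [0, 0, 0],
    [0, 0, 0]
  ],
  "grip": [0, 0]
}}

```text
time_s: 9.85
tcp_pos: [0.5436, -0.047, 0.1734]
ee_rot: [[0.002, -1.0, 0.001], [-1.0, -0.002, 0.001], [-0.001, -0.001, -1.0]]
wrist_force: [-3.6, 3.4, 5.4]
gripper_width: 0.007
gripper_force: 3.4
```

>>> {"api": "step_arm", "payload": {
  "linear": [
    [0, 0, 1],
    [0, 0, 0]
  ],
  "delta_rot": [
    [0, 0, 0],
    [0, 0, 0]
  ],
  "grip": [0, 0]
}}

```text
time_s: 10.1
tcp_pos: [0.5436, -0.047, 0.1724]
ee_rot: [[0.002, -1.0, 0.001], [-1.0, -0.002, 0.001], [-0.001, -0.001, -1.0]]
wrist_force: [-2.3, 2.8, 5.6]
gripper_width: 0.003
gripper_force: 3.4
```

```bash
python3 a.py 2
```

```text
10.3 (array([ 1.0656, -0.0436]), array([-0.1,  2.3, -2.3,  0.8,  2.1])) [-1.7  3.1  6.5] 0.1724 [array([270.8, 226.2])]
10.55 (array([ 1.0583, -0.0549]), array([ 0.2,  3.5, -3.8, -0.9, -0.7])) [-2.7  4.9  6.5] 0.1725 [array([273. , 226.4])]
```

Not moving yet; I'll lower it in 0.7 mm steps.

>>> {"api": "step_arm", "payload": {
  "linear": [
    [0, 0, 0.7]
  ],
  "delta_rot": [
    [0, 0, 0]
  ],
  "grip": [0]
}}

```text
time_s: 10.72
tcp_pos: [0.5436, -0.047, 0.1718]
ee_rot: [[0.002, -1.0, 0.001], [-1.0, -0.002, 0.001], [-0.001, -0.001, -1.0]]
wrist_force: [-1.6, 3.7, 6.9]
gripper_width: 0.002
gripper_force: 3.7
```

>>> {"api": "step_arm", "payload": {
  "linear": [
    [0, 0, 0.5]
  ],
  "delta_rot": [
    [0, 0, 0]
  ],
  "grip": [0]
}}

```text
time_s: 10.85
tcp_pos: [0.5436, -0.047, 0.1713]
ee_rot: [[0.002, -1.0, 0.001], [-1.0, -0.002, 0.001], [-0.001, -0.001, -1.0]]
wrist_force: [-2.4, 3.1, 6.6]
gripper_width: 0.005
gripper_force: 3.6
```

```bash
python3 a.py 2
```

```text
11.05 (array([ 1.0473, -0.0498]), array([ 0. ,  2.2, -2.4,  0. ,  0.5])) [-1.3  3.4  5.2] 0.1709 []
11.3 (array([ 1.0352, -0.0498]), array([ 0.4,  1.3, -1.6,  0.5,  0.5])) [-1.5  3.9  3.8] 0.1705 [array([272.3, 224.3])]
```

>>> {"api": "step_arm", "payload": {
  "linear": [
    [0, 0, 0.5]
  ],
  "delta_rot": [
    [0, 0, 0]
  ],
  "grip": [0]
}}

```text
time_s: 11.48
tcp_pos: [0.5436, -0.0473, 0.1699]
ee_rot: [[0.002, -1.0, 0.001], [-1.0, -0.002, 0.0], [-0.0, -0.001, -1.0]]
wrist_force: [-0.4, 5.7, 4.7]
gripper_width: 0.006
gripper_force: 2.8
```

```bash
python3 a.py 2
```

```text
11.68 (array([ 0.9754, -0.0507]), array([ 1.4,  2.8, -3.9,  1.1,  0.3])) [-0.8  5.5  4. ] 0.1699 [array([270.5, 226.4])]
11.93 (array([ 0.9275, -0.053 ]), array([-2.8,  3.2, -3.1, -3.6, -0.3])) [-1.2  5.3  4.5] 0.1699 [array([272.7, 223.9])]
```

>>> {"api": "step_arm", "payload": {
  "linear": [
    [0, 0, 0.5]
  ],
  "delta_rot": [
    [0, 0, 0]
  ],
  "grip": [0]
}}

```text
time_s: 12.1
tcp_pos: [0.5436, -0.0474, 0.1695]
ee_rot: [[0.002, -1.0, 0.001], [-1.0, -0.002, 0.0], [-0.0, -0.001, -1.0]]
wrist_force: [-1.0, 5.2, 6.8]
gripper_width: 0.005
gripper_force: 3.2
```

```bash
python3 a.py 3
```

```text
12.3 (array([ 0.8558, -0.0509]), array([-0.4,  2. , -2.9, -0.6,  0.3])) [-1.6  5.6  5.3] 0.1695 [array([274.8, 271. ])]
12.55 (array([ 0.8262, -0.0528]), array([ 0.6,  0.9, -1.6,  0.4, -0.2])) [-1.2  4.7  5. ] 0.1695 [array([270.6, 223.7])]
12.8 (array([ 0.7634, -0.0505]), array([ 1.4,  0.4, -1.4,  1.6,  0.4])) [0.1 4.7 5.3] 0.1695 [array([271.5, 224.1])]
```

```bash
python3 a.py 5
```

```text
13.05 (array([ 0.6937, -0.05  ]), array([-0.6,  1.9, -3.7, -0.7,  0.5])) [-0.6  6.3  5.1] 0.1695 [array([269.5, 224. ])]
13.3 (array([ 0.6854, -0.0493]), array([ 0.3,  0.4, -1. ,  0.7,  0.7])) [-2.1  5.7  4.7] 0.1695 [array([274.6, 223.1])]
13.55 (array([ 0.6212, -0.051 ]), array([ 0.2,  2.6, -6.5, -0.2,  0.2])) [-0.9  5.9  5.5] 0.1695 [array([271.9, 222.5])]
13.8 (array([ 0.5615, -0.0548]), array([ 0.3,  1.3, -4. , -0.4, -0.7])) [-2.   4.4  5.1] 0.1695 [array([273.2, 221.9])]
14.05 (array([ 0.5463, -0.0515]), array([-0.5,  0.8, -2.1, -0.7,  0.1])) [-1.2  4.9  5.1] 0.1695 [array([272.8, 222.7])]
```

>>> {"api": "step_arm", "payload": {
  "linear": [
    [0, 0, 0],
    [0, 0, 0],
    [0, 0, 0],
    [0, 0, -25],
    [0, 0, 0],
    [0, 0, 0],
    [0, 0, 0],
    [0, 0, 0],
    [0, 0, 0],
    [0, 0, 0]
  ],
  "delta_rot": [
    [0, 0, 0],
    [0, 0, 0],
    [0, 0, 0],
    [0, 0, 0],
    [0, 0, 0],
    [0, 0, 0],
    [0, 0, 0],
    [0, 0, 0],
    [0, 0, 0],
    [0, 0, 0]
  ],
  "grip": [0, 0, 0, 0, 0, 0, 0, 0, 0, 0]
}}

```text
time_s: 15.35
tcp_pos: [0.5433, -0.0475, 0.1942]
ee_rot: [[0.002, -1.0, -0.0], [-1.0, -0.002, -0.0], [0.0, 0.0, -1.0]]
wrist_force: [0.5, 0.5, -0.1]
gripper_width: 0.004
gripper_force: 0.0
```

```bash
cat > b.py <<'E'
from h import *
import sys
S=np.load("S.npy")
for _ in range(int(sys.argv[1])):
    C={n:capture(n) for n in("side","top")}
    print(round(sense()["time_s"],2),angs(C,S,"boom_tip",.1),angs(C,S,"index_tip",.106))
cv2.imwrite(sys.argv[2],cv2.resize(C["side"]["img"][200:290,220:340,::-1],(800,600),interpolation=2))
E
python3 b.py 6 pics/v4.png
```

```text
15.45 (array([ 0.3224, -0.0502]), array([ 0.6,  0.4, -3.2,  0.8,  0.5])) (array([-0.1306, -0.0535]), array([ 0.3,  0.2,  0.4,  0.1, -0.4]))
15.75 (array([ 0.4097, -0.0508]), array([ 0.2,  0.6, -2.9,  0.3,  0.3])) (array([-0.1946, -0.0575]), array([ 1.6,  0.8,  1.6,  0.7, -1.4]))
16.05 (array([ 0.2853, -0.0531]), array([-0.2,  0. , -0.1, -0.4, -0.3])) (array([-0.2682, -0.0588]), array([ 0.1, -1.2, -1.7]))
16.35 (array([ 0.3394, -0.0493]), array([-0.4,  0.1, -0.3, -0. ,  0.7])) (array([-0.1458, -0.0571]), array([ 1.7,  0.1, -0.3,  1. , -1.3]))
16.65 (array([ 0.3577, -0.0525]), array([-1.4,  0.6, -3. , -1.8, -0.1])) (array([-0.1868, -0.0546]), array([-0.4, -0. ,  0.1, -0.9, -0.7]))
16.95 (array([ 0.1909, -0.0567]), array([-1.8, -0.8, -1.2])) (array([ 0.4646, -0.0018]), array([-23.3,   3.6,   0.9, -16.4,  12.6]))
```

View pics/v4.png

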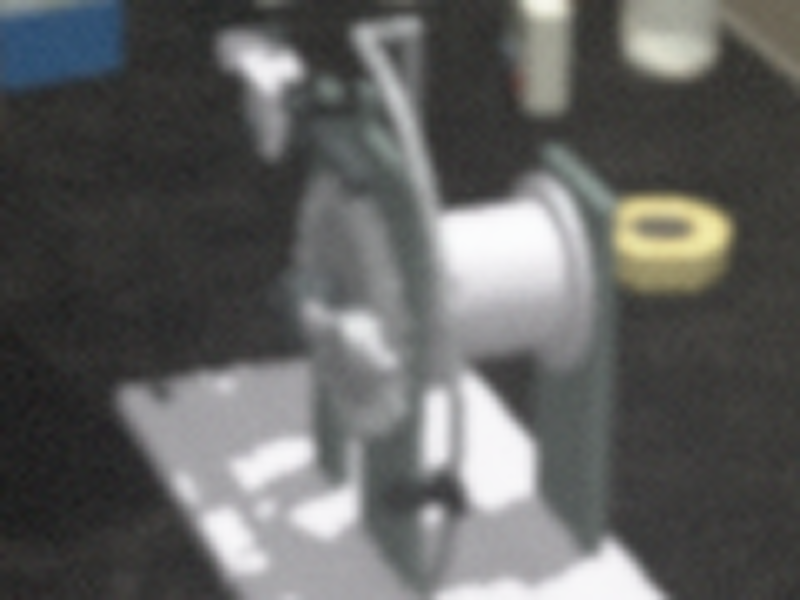

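Boom ≈ 0.30 and tab ≈ -0.145, so two more teeth is the nearest stop (about -0.22). I'll press again and release near -0.09.

>>> {"api": "step_arm", "payload": {
  "linear": [
    [0, 0, 9],
    [0, 0, 3],
    [0, 0, 2],
    [0, 0, 2],
    [0, 0, 2],
    [0, 0, 1.5],
    [0, 0, 1.5],
    [0, 0, 1]
  ],
  "delta_rot": [
    [0, 0, 0],
    [0, 0, 0],
    [0, 0, 0],
    [0, 0, 0],
    [0, 0, 0],
    [0, 0, 0],
    [0, 0, 0],
    [0, 0, 0]
  ],
  "grip": [0, 0, 0, 0, 0, 0, 0, 0]
}}

```text
time_s: 18.15
tcp_pos: [0.5433, -0.0471, 0.1732]
ee_rot: [[0.002, -1.0, 0.0], [-1.0, -0.002, 0.0], [-0.0, -0.0, -1.0]]
wrist_force: [-3.2, 3.0, 6.5]
gripper_width: 0.004
gripper_force: 3.6
```

>>> {"api": "step_arm", "payload": {
  "linear": [
    [0, 0, 1],
    [0, 0, 1],
    [0, 0, 0.7]
  ],
  "delta_rot": [
    [0, 0, 0],
    [0, 0, 0],
    [0, 0, 0]
  ],
  "grip": [0, 0, 0]
}}

```text
time_s: 18.52
tcp_pos: [0.5433, -0.0471, 0.1702]
ee_rot: [[0.002, -1.0, 0.0], [-1.0, -0.002, 0.001], [-0.001, -0.0, -1.0]]
wrist_force: [-2.6, 3.0, 4.9]
gripper_width: 0.007
gripper_force: 2.6
```

```bash
python3 a.py 2
```

```text
18.73 (array([ 0.3054, -0.0495]), array([-0.4, -0.1,  0.8,  0.1,  0.6])) [-1.7  3.2  4.8] 0.1698 [array([274.1, 223.9])]
18.98 (array([ 0.3251, -0.0521]), array([ 0. ,  0.3, -2.1, -0.1, -0. ])) [-2.4  4.1  6. ] 0.1697 [array([270.1, 224.6])]
```

```bash
python3 a.py 4
```

```text
19.23 (array([ 0.2301, -0.0493]), array([ 0.7, -0. , -0.4,  1.1,  0.7])) [-1.6  5.1  4.8] 0.1697 [array([273.5, 222.3])]
19.48 (array([ 1.0725, -0.0687]), array([ 12.5,  12.3, -17.7,   7.9,  -4.2])) [-2.1  4.9  5.5] 0.1697 [array([274.4, 221.8])]
19.73 (array([ 0.1586, -0.0521]), array([-0.5,  0. ,  0.7, -0.6, -0. ])) [-2.6  4.7  5.1] 0.1697 [array([269.5, 223.8])]
19.98 (array([ 0.1464, -0.0536]), array([-0.7, -0.1, -2.7, -1. , -0.4])) [-2.8  4.4  4.9] 0.1697 [array([271.5, 223.1])]
```

```bash
python3 a.py 3
```

```text
20.23 (array([ 0.001 , -0.0524]), array([ 0.7, -0.4, -2.2,  0.7, -0.1])) [-3.   4.6  5.7] 0.1697 [array([270.9, 224.6])]
20.48 (array([ 0.0135, -0.0524]), array([ 0.3, -0.4, -2.7,  0.3, -0.1])) [-2.8  3.5  6. ] 0.1697 [array([273. , 223.7])]
20.73 (array([ 0.0166, -0.0521]), array([-0.2, -0.1, -0.4, -0.2, -0. ])) [-2.3  5.2  4.7] 0.1697 [array([276.3, 272.5])]
```

>>> {"api": "step_arm", "payload": {
  "linear": [
    [0, 0, 0],
    [0, 0, 0],
    [0, 0, 0],
    [0, 0, -25],
    [0, 0, 0],
    [0, 0, 0],
    [0, 0, 0],
    [0, 0, 0],
    [0, 0, 0],
    [0, 0, 0]
  ],
  "delta_rot": [
    [0, 0, 0],
    [0, 0, 0],
    [0, 0, 0],
    [0, 0, 0],
    [0, 0, 0],
    [0, 0, 0],
    [0, 0, 0],
    [0, 0, 0],
    [0, 0, 0],
    [0, 0, 0]
  ],
  "grip": [0, 0, 0, 0, 0, 0, 0, 0, 0, 0]
}}

```text
time_s: 22.02
tcp_pos: [0.5434, -0.0475, 0.1946]
ee_rot: [[0.002, -1.0, -0.0], [-1.0, -0.002, -0.0], [0.0, 0.0, -1.0]]
wrist_force: [0.4, 0.5, 0.3]
gripper_width: 0.004
gripper_force: 0.0
```

```bash
python3 b.py 6 pics/v5.png
```

```text
22.12 (array([-0.1681, -0.0487]), array([-0. , -0.2, -0.5,  0.5,  0.8])) (array([-0.173 , -0.0559]), array([-1.6,  0.5,  1.9, -2.5, -1. ]))
22.43 (array([-0.1922, -0.044 ]), array([ 0.6,  0.1, -0.1,  2. ,  2. ])) (array([-2.0234, -0.0039]), array([-5.1, -0.5,  2.3,  3.7, 12. ]))
22.73 (array([-0.1399, -0.0486]), array([ 0.9, -0. , -0.5,  1.5,  0.9])) (array([-0.0755, -0.0515]), array([1.8, 0.3, 0.5, 2. , 0.1]))
23.02 (array([-0.0802, -0.0537]), array([ 0.6, -0.4, -1.6,  0.4, -0.4])) (array([-0.1254, -0.056 ]), array([ 0.9,  0.4,  0.9,  0.2, -1. ]))
23.32 (array([-0.2144, -0.0499]), array([-0.2, -0.1, -0.1,  0.1,  0.5])) (array([-0.3419, -0.0521]), array([-2.2, -2. , -2.3, -2.1, -0. ]))
23.62 (array([-0.1903, -0.0492]), array([-1.3, -0.8, -1.6, -0.8,  0.7])) (array([-0.1438, -0.0551]), array([ 0.1, -0.5, -0.8]))
```

View pics/v5.png

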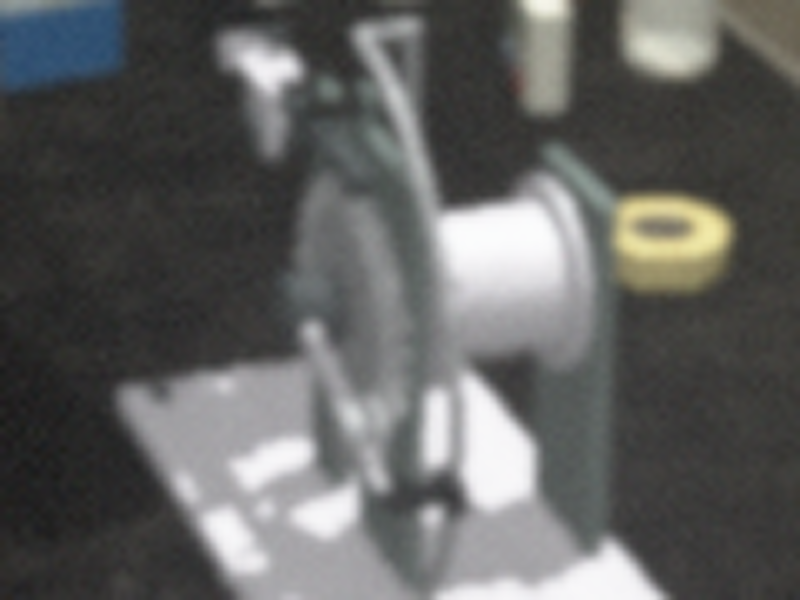

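The picture shows the boom tip at crop (380,487), next to the tab at (390,497). The lever has sprung back, so I'll lift clear and hand in.

>>> {"api": "step_arm", "payload": {
  "linear": [
    [0, 0, -20],
    [0, 0, 0],
    [0, 0, 0],
    [0, 0, 0]
  ],
  "delta_rot": [
    [0, 0, 0],
    [0, 0, 0],
    [0, 0, 0],
    [0, 0, 0]
  ],
  "grip": [0, 0, 0, 0]
}}

```text
time_s: 24.32
tcp_pos: [0.5429, -0.0476, 0.2138]
ee_rot: [[0.002, -1.0, -0.002], [-1.0, -0.002, -0.0], [0.0, 0.002, -1.0]]
wrist_force: [-0.9, 0.1, -0.3]
gripper_width: 0.005
gripper_force: 0.0
```

```bash
python3 -c "
from station import finish_job
print(finish_job())"
```

```text
the job is handed in; nothing more can be done
None
```

The job is handed in at about 24 s, with no verdict returned: in the last picture the boom tip stands right beside the index tab (about -0.18 rad against -0.14 by noisy measurement), the lever has sprung back, and the arm is clear of everything.

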